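# Fit the bottle plate on the labelling jig

## Task

Using only gentle pushes of the fingertips, nudge the blue bottle plate along the jig's raised ledge until its two small holes drop over the two steel locating pins and it lies flat and fully down. Then push the red latch round as far as it goes, so that it covers the plate's edge. Do not pinch or lift the plate, and leave the other things where they are.

Things in the scene. Friction and masses are not known exactly. Their poses are not given: they have to be found in the camera images.
- jig: labelling jig, fixed: grey base 200 mm (its x) by 310 mm (its y, -190 to +120 mm), 12 mm thick, no side guides. Origin: midway between its two steel pins, at table height, z up. Pins at x = -45 and +45 mm, y = 0: 12 mm thick, conical noses up to 23 mm above the table (tip 4 mm across)
- ledge (a point): middle of the front rim of the jig's raised loading ledge, at jig x = 0, y = -55 mm, on its top, 24 mm above the table, 1 mm above the pin tips. The ledge is as wide as the base and reaches back to y = -190 mm. The plate starts on it; pushed along the jig's +y it slides over the pin tips, leaves the ledge and drops 12 mm over the pins
- seat (a point): midway between the pins on the top of the jig's base, 12 mm above the table (axes as the jig's). The seated plate's origin lies here and its axes match the jig's, to within the 1 mm play of its holes
- plate: loose blue plate, 150 mm (its x) by 115 mm (its y, -50 to +65 mm), 8 mm thick, about 0.5 kg, with a round 55 mm window for a bottle. Origin: midway between its two 14 mm pin holes (x = -45 and +45 mm, y = 0), on the underside, which is 24 mm above the table on the ledge and 12 mm when seated. It starts with its axes within 0.2 rad of the jig's
- plate_rear (a point): top of the plate's rear lip, midway along its outer face (plate x = 0, y = -50 mm, 32 mm above the underside). The lip is 14 mm thick and 150 mm long; push its outer face towards +y. Lips of equal height, 8 mm thick, run along both sides, outer faces at plate x = -75 and +75 mm, to be pushed sideways. The front edge (y = +65 mm) has none
- latch_peg (a point): top centre of the upright black peg on the red latch, 60 mm above the table. The peg is 11 mm thick and rises 30 mm above the red bar (bar top 30 mm above the table). It circles at 38 mm radius round the latch's pivot, which is at x = 0, y = +85 mm in the jig's frame
- latch (a joint): angle of the red latch about its upright pivot: 0 = open, bar points to the jig's -x; grows anticlockwise seen from above; 1.57 = closed at its stop, bar points to the jig's -y, 2 mm above the seated plate's front part. Light friction (about 1.5 N at the peg), stays where it is left; a plate that is not down blocks it
- bottle_tray: white tray, 210 x 350 x 47 mm (long side along y), with six black bottles 177 mm high standing in it, to the right of the jig; fixed, an obstacle on the way from the start pose: pass above it. Origin at the centre of its underside
- over_cap: black plastic cap, an open cup 36 mm across and 36 mm high, on the near side of the jig; bystander. Origin at the centre of its underside
- counter: small white tally counter, 50 x 65 x 25 mm, lying on the near side of the jig; bystander. Origin at the centre of its underside
- glue: blue glue stick, 28 mm across, 98 mm high, standing on the far side of the jig; bystander. Origin at the centre of its underside
- pump_bottle: black pump bottle, 50 x 54 x 160 mm, standing to the left; bystander. Origin at the centre of its underside
- dropper: brown dropper bottle, 30 mm across, 102 mm high, standing to the left; bystander. Origin at the centre of its underside

How it is judged:
By the outcome, as a careful person would: the job done as asked, in the order asked, and still so for the second after the job is handed in, with the robot touching nothing.
It also fails if it takes over 72 s, if anything falls off the work surface, if the arm or the gripper's body presses on something with over 40 N, if the wrist force passes 120 N, or if a joint passes its speed limit or range.

## Robot

A 7-joint arm with a two-finger parallel gripper is mounted at the origin on a cart in front of the work surface, level with it; the furniture and walls round the work are solid. World frame = base frame: x ahead of the robot, y to its left, z up, the work surface at z = 0. Lengths are in m, angles in rad, forces in N, time in s.
With the tool pointing down it reaches from about 0.425 to 1.025 m from the base axis. Payload 3.6 kg.
Tool frame: the origin (TCP) lies between the finger pads; the fingertips stand 8 mm ahead of it and the grasp point (between the pads) lies 11 mm behind it; z points along the fingers, y is the line along which they close (so a half turn about z gives the same grasp; the last joint's range is limited). The gripper opens to 85 mm and grips with 20 to 120 N. Pads are 22 mm wide; open, the fingers measure 114 mm over their backs; the gripper's body (76 mm by 85 mm) begins 54 mm behind the grasp point. The pads swing forward as they close: fully open they stand 13 mm farther back than shut.
Start: joints at [-1.343, 0.591, 0.048, 1.609, -0.033, 0.943, -0.034], TCP at [0.229, 0.688, 0.239] pointing down, gripper open.
Joint ranges: [-2.69, 2.69], [-0.47, 2.24], [-1.27, 1.36], [0.19, 2.51], [-1.53, 4.68], [0.08, 2.07], [-3.09, 3.09]. Speed limits (rad/s): [2.57, 2.57, 3.14, 3.14, 3.14, 3.14, 3.14].

## Interface

Orientations are given as a rotation vector (axis times angle).
In Python, from cell import r, fingers, planner, imaging gives the robot as it stands. Calls block until the motion is done:
- r.movep(position, orientation): joint-space move of the TCP to a pose.
- r.movel(position, ori=None, max_speed=0.15): straight line of the TCP; ori=None keeps the orientation; max_speed is the mean speed in m/s.
- r.set_joints(angles): joint-space move.
- fingers.open_jaws() and fingers.clamp(): open the fingers fully, or close them until they stop; the grip force is fixed at half the most.
- r.wait(seconds).
- planner.ik(position, orientation): joint angles nearest the present ones, or None.
- imaging.snapshot(name): name is "scene" or "top" or "wrist"; returns the picture (420x560x3 uint8, red, green, blue); there is no depth.
- imaging.camera_info(name): a dict with "fovy" (degrees; the focal length in pixels is half the picture's height over the tangent of half this angle, whatever the lens; pixels are square), "cx", "cy" (the principal point, pixels), "k1" (the pictures are not rectified: a ray, as slopes to the right and down, at radius r is drawn at 1 + k1 r^2 times it, then the intrinsics apply), "pose" (4x4, takes a point from camera to world coordinates). Camera axes: x right, y down, z forward; pixel columns grow to the right and rows downward; lengths in m; the calibration is good to about 2 mm. A picture is of the moment at which its call begins: read the wrist's pose just before it. camera_info takes no time and is no camera call; for the wrist camera it gives the pose at the moment of the call.
A pose or a line that the arm cannot do raises r.Unreachable and nothing moves.
- r.hand_in(): hands the job in; it is judged then, once.
Readings, each from a call of its own:
- r.get_clock(): time.
- r.get_qpos(): joint angles.
- r.get_qd(): joint speeds.
- r.get_joint_torque(): joint torques, N m.
- r.get_tool_pos(): TCP position.
- r.get_eef_rot(): TCP orientation.
- r.get_wrist_force(): force on the tool from outside, world axes, zero at the start.
- r.get_torque(): the same for the moment, N m.
- r.get_opening(): finger opening in m.
- r.get_grasp_force(): force on a finger pad.
Only numpy, scipy, OpenCV 4.12 (cv2) and the standard library are available. Lean on these libraries where they do the work, as an engineer would, in place of code of your own. Each camera call takes 0.05 s, during which the arm holds its last target. There are 200 camera calls.

## Working session

There is one attempt and no reset: what is moved stays moved. The work goes in short steps, each a Python script; the robot and the scene stay as the last script left them, time stands still between calls to the robot, and variables do not carry over. Pictures are saved under pics/ and viewed, at most 10 in all, crops included, and the job is handed in when it is done.

```bash
ls; mkdir -p pics; python3 - <<'E'
from cell import r,fingers,planner,imaging
import cv2,numpy as np
for n in ("scene","top"):
    im=imaging.snapshot(n); cv2.imwrite(f"pics/{n}0.png",im[:,:,::-1]); print(n,imaging.camera_info(n))
print(r.get_tool_pos(),r.get_eef_rot(),r.get_clock())
E
```

```text
pics
scene {'fovy': 50.4252926756171, 'cx': 280.9203131725376, 'cy': 210.0584470889089, 'k1': -0.07348749676733599, 'pose': array([[ 0.53550565, -0.66105421,  0.52558637, -0.12800897],
       [-0.84437752, -0.43097792,  0.31825247, -0.39548465],
       [ 0.01613398, -0.61421931, -0.78897043,  1.04676562],
       [ 0.        ,  0.        ,  0.        ,  1.        ]])}
top {'fovy': 44.49956045038528, 'cx': 291.07661273432717, 'cy': 203.85854236038335, 'k1': 0.022700417230073783, 'pose': array([[-2.40722943e-02, -9.94065982e-01,  1.06081803e-01,
         4.24303121e-01],
       [-9.99710143e-01,  2.39781930e-02, -2.16258389e-03,
         1.12912736e-02],
       [-3.93898867e-04, -1.06103113e-01, -9.94355054e-01,
         1.47727733e+00],
       [ 0.00000000e+00,  0.00000000e+00,  0.00000000e+00,
         1.00000000e+00]])}
[0.22837852 0.68732138 0.23825841] [-0.50162657 -3.10108253  0.00313835] 0.1
```

View pics/top0.png

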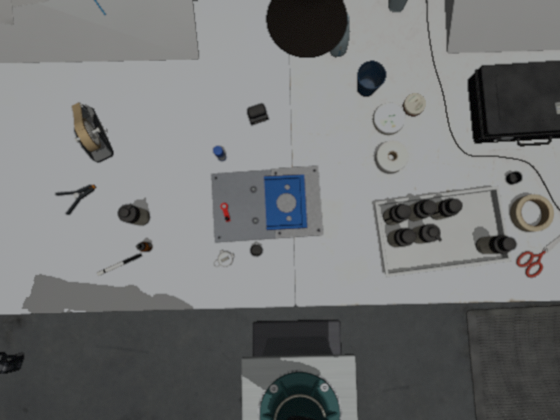

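View pics/scene0.png

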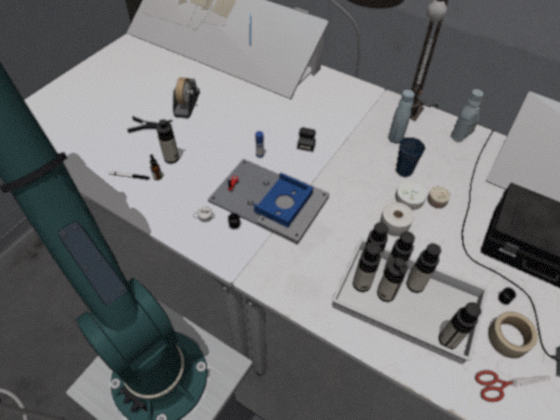

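The pictures show the jig at about top pixel (267,205), with its +y pointing left, close to world +y. The blue plate is at (286,203) and the latch peg near (225,212). Next I'll go up, over, and look with the wrist camera.

```bash
cat > h.py <<'E'
from cell import r,fingers,planner,imaging
import cv2,numpy as np
from scipy.spatial.transform import Rotation as Rn
def ori(a):  # tool down, tool y along world angle a
    z=np.array([0,0,-1.]);y=np.array([np.cos(a),np.sin(a),0]);x=np.cross(y,z)
    return Rn.from_matrix(np.c_[x,y,z]).as_rotvec()
def K(n,ci):
    f=210/np.tan(np.radians(ci["fovy"])/2); return f
def px2w(uv,z,ci):
    f=K(0,ci); uv=np.atleast_2d(np.array(uv,float)); d=(uv-[ci["cx"],ci["cy"]])/f
    s=d.copy()
    for _ in range(20): s=d/(1+ci["k1"]*(s**2).sum(1,keepdims=True))
    P=ci["pose"]; v=np.c_[s,np.ones(len(s))]@P[:3,:3].T
    t=(z-P[2,3])/v[:,2]
    return (P[:3,3]+v*t[:,None])[:,:2]
def look(n,fn):
    ci=imaging.camera_info(n); im=imaging.snapshot(n); cv2.imwrite(f"pics/{fn}.png",im[:,:,::-1]); np.save(f"pics/{fn}.npy",ci,allow_pickle=True); return im,ci
def load(fn): return cv2.imread(f"pics/{fn}.png"),np.load(f"pics/{fn}.npy",allow_pickle=True).item()
E
python3 - <<'E'
from h import *
ci=imaging.camera_info("top")
print(px2w([[212,173],[318,166],[322,234],[217,242]],0.012,ci), px2w([[286,203]],.03,ci),px2w([[133,213]],.1,ci))
print(Rn.from_rotvec(r.get_eef_rot()).as_matrix().round(2))
p=r.get_tool_pos(); r.movel([p[0],p[1],.34],max_speed=.2)
for a in (0,np.pi): print(planner.ik([.58,.03,.34],ori(a)))
E
```

```text
[[ 0.67572005  0.23422714]
 [ 0.68885811 -0.07241142]
 [ 0.49206079 -0.07799287]
 [ 0.47655001  0.22154123]] [[0.58149961 0.02247776]] [[0.55677964 0.43364243]]
[[-0.95  0.32 -0.  ]
 [ 0.32  0.95 -0.  ]
 [-0.   -0.   -1.  ]]
[-0.61342962  0.35311826  0.64705417  1.85169254 -0.2475076   1.01782333
  0.13522194]
[-0.18110709  0.30397753  0.06641565  1.83422026 -0.02354683  1.00415022
  3.03650636]
```

```bash
python3 - <<'E'
from h import *
r.movep([.53,.06,.34],ori(0.05)); print(r.get_clock(),r.get_qpos(),r.get_tool_pos())
im,ci=look("wrist","w1"); print(ci)
E
```

```text
3.2167 [-0.69321506  0.27165322  0.61922728  1.94607407 -0.18887055  0.98082401
  0.06695865] [0.53020728 0.06152733 0.33987485]
{'fovy': 63.62318242863928, 'cx': 276.81137941296646, 'cy': 203.90641983005037, 'k1': -0.08449260271387812, 'pose': array([[ 9.98591671e-01,  5.04826997e-02,  1.63147469e-02,
         5.25512377e-01],
       [ 5.30534562e-02, -9.49803803e-01, -3.08314883e-01,
         1.41058820e-01],
       [-6.87589648e-05,  3.08746228e-01, -9.51144449e-01,
         4.74222504e-01],
       [ 0.00000000e+00,  0.00000000e+00,  0.00000000e+00,
         1.00000000e+00]])}
```

View pics/w1.png

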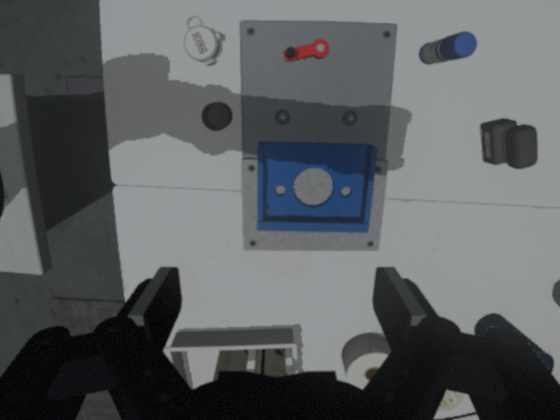

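The wrist view shows the pins at (282,117) and (350,118), the plate holes at (280,189) and (346,191), the latch pivot at (321,47) and the peg at (291,53). I'll refine these positions with masks.

```bash
cat >> h.py <<'E'
def blob(m,uv,rad):  # centroid of mask connected component(s) nearest uv within rad
    n,l,st,c=cv2.connectedComponentsWithStats(m.astype(np.uint8))
    k=[i for i in range(1,n) if np.hypot(*(c[i]-uv))<rad and st[i,4]>6]
    k=max(k,key=lambda i:st[i,4]); return c[k],st[k,4]
def plate(im,ci,z=.032):
    """plate pose from the two pin holes (non-blue blobs of suitable area inside the blue)"""
    b,g,rr=[im[:,:,i].astype(int) for i in range(3)]
    blue=((b>rr*1.7+15)&(b>g*1.3)).astype(np.uint8)
    n,l,st,_=cv2.connectedComponentsWithStats(blue); k=1+np.argmax(st[1:,4]); 
    cs,h=cv2.findContours((l==k).astype(np.uint8),cv2.RETR_CCOMP,cv2.CHAIN_APPROX_NONE)
    hs=[]
    for c,hh in zip(cs,h[0]):
        if hh[3]>=0:
            (x,y),ra=cv2.minEnclosingCircle(c); hs.append((cv2.contourArea(c),x,y,ra))
    return sorted(hs)[::-1]
E
python3 - <<'E'
from h import *
im,ci=load("w1")
hs=plate(im,ci); print(np.round(hs[:5],1))
g=cv2.cvtColor(im,cv2.COLOR_BGR2GRAY).astype(int)
for uv in ((282,117),(350,118)):
    x,y=uv; sub=g[y-12:y+13,x-12:x+13]; print(sub[::3,::3])
hsv=cv2.cvtColor(im,cv2.COLOR_BGR2HSV)
cv2.imwrite("pics/w1c.png",cv2.resize(im[30:250,230:400],None,fx=3.2,fy=2.7*1,interpolation=cv2.INTER_CUBIC))
E
```

```text
[[1.344e+03 3.126e+02 1.857e+02 2.170e+01]
 [1.110e+02 2.800e+02 1.895e+02 6.500e+00]
 [1.060e+02 3.453e+02 1.910e+02 6.400e+00]
 [4.000e+00 2.665e+02 1.570e+02 1.500e+00]
 [2.000e+00 3.720e+02 1.580e+02 1.000e+00]]
[[62 65 63 62 62 61 62 63 60]
 [65 66 63 61 60 61 61 62 60]
 [63 64 58 42 44 45 59 62 60]
 [65 62 48 51 58 54 44 61 62]
 [60 62 43 54 79 56 42 59 63]
 [62 61 48 48 53 49 47 62 61]
 [64 62 57 48 45 46 59 61 63]
 [62 64 62 61 61 61 61 62 61]
 [62 62 62 62 63 61 61 61 62]]
[[65 65 66 75 81 83 83 81 71]
 [61 61 63 59 57 59 62 63 63]
 [58 60 53 44 45 46 59 59 63]
 [61 57 45 51 58 52 49 61 60]
 [62 54 42 51 72 61 46 61 63]
 [62 57 44 47 52 48 53 62 64]
 [63 61 54 42 42 53 61 62 62]
 [61 63 62 60 61 63 62 64 61]
 [60 60 61 60 61 59 61 60 63]]
```

View pics/w1c.png

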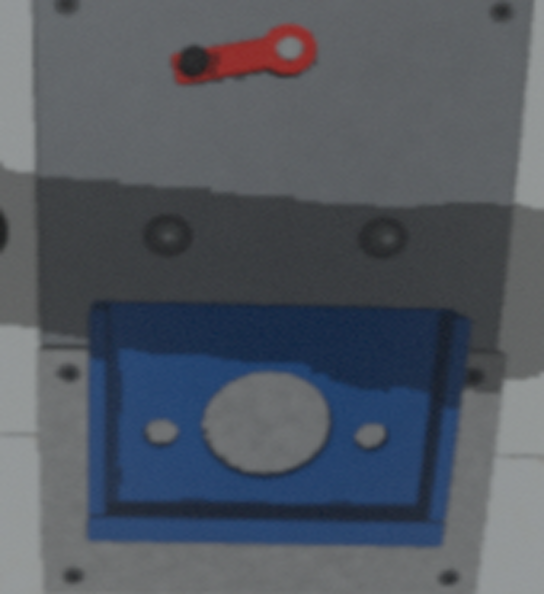

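```bash
python3 - <<'E'
from h import *
im,ci=load("w1")
p=px2w([[282.2,117.6],[350,117.8]],.022,ci); h=px2w([[280,189.5],[345.3,191]],.028,ci)
J=p.mean(0); d=p[1]-p[0]; yaw=np.arctan2(d[1],d[0]); print("jig",J,yaw,np.hypot(*d))
dh=h[1]-h[0]; ph=np.arctan2(dh[1],dh[0]); Rj=np.array([[np.cos(yaw),-np.sin(yaw)],[np.sin(yaw),np.cos(yaw)]])
inj=lambda w:(np.atleast_2d(w)-J)@Rj
print("plate in jig",inj(h.mean(0)),ph-yaw,np.hypot(*dh))
print("peg",inj(px2w([[290.6,52.2]],.06,ci)),"pivot",inj(px2w([[320.6,47.4]],.03,ci)))
for nm,uv,z in (("cap",(217,116),.036),("glue",(462,45),.098),("glue base",(430,53),0.0),("counter",(202,42),.02),("cap0",(217,116),0)): print(nm,inj(px2w([uv],z,ci)))
im,ci=load("w1")
print(px2w([[281,215],[350,216]],.032,ci))
E
```

```text
jig [0.57832586 0.11543056] 0.055217920285765096 0.08877010506683712
plate in jig [[-0.00239592 -0.0967724 ]] -0.025144052025585503 0.08974788657110776
peg [[-0.03551696  0.07595063]] pivot [[0.00224159 0.0851171 ]]
cap [[-0.12706659  0.00333238]]
glue [[0.14477515 0.08279009]]
glue base [[0.15238718 0.08502426]]
counter [[-0.14455283  0.09364561]]
cap0 [[-0.13328929  0.00126453]]
[[ 0.53976344 -0.01814866]
 [ 0.6360087  -0.01458333]]
```

```bash
cat >> h.py <<'E'
J=np.array([.5783,.1154]); YAW=.053
Rj=np.array([[np.cos(YAW),-np.sin(YAW)],[np.sin(YAW),np.cos(YAW)]])
def j2w(x,y,z): return [*(J+Rj@[x,y]),z]
def inj(w): return (np.atleast_2d(w)-J)@Rj
def where(fn,z=.028):
    im,ci=look("wrist",fn); hs=plate(im[:,:,::-1],ci)
    print("holes px",np.round(hs[:4],1)); a=sorted([h[1:3] for h in hs[1:3]])
    h=inj(px2w(a,z,ci)); h=h[np.argsort(h[:,0])]; d=h[1]-h[0]
    print("plate jig mm",(h.mean(0)*1e3).round(1),"rot",np.arctan2(d[1],d[0]).round(4),"span",np.hypot(*d).round(4))
E
python3 - <<'E'
from h import *
o=ori(YAW+np.pi/2)
q=planner.ik(j2w(-.110,-.097,.20),o); print(q)
r.movep(j2w(-.110,-.097,.20),o)
r.movel(j2w(-.110,-.097,.036),max_speed=.12); print("down",r.get_wrist_force().round(1),r.get_tool_pos(),r.get_opening())
r.movel(j2w(-.094,-.097,.036),max_speed=.04); print(r.get_wrist_force().round(1))
for x in (-.091,-.0885,-.086):
    r.movel(j2w(x,-.097,.036),max_speed=.02); print(x,r.get_wrist_force().round(1),r.get_tool_pos(),inj(r.get_tool_pos()[:2]))
where("w2"); print(r.get_clock())
E
```

```text
[-0.31286377  0.34639099  0.24059463  2.20536972 -0.14295885  0.60384419
  1.65567263]
down [ 0.  -0.1  0.5] [0.47399274 0.01271904 0.03649517] 0.08505348578646012
[-0.5 -0.1 -0.2]
-0.091 [ 0.6 -0.2  1.1] [0.49261888 0.01373159 0.03598342] [[-0.09094671 -0.09698667]]
-0.0885 [-0.6 -1.1 -0.4] [0.49506293 0.01382552 0.03596645] [[-0.08850112 -0.09702235]]
-0.086 [-2.5 -1.5  2. ] [0.49615241 0.01362699 0.03586133] [[-0.08742368 -0.09727832]]
holes px [[127.  278.5 343.   11.5]
 [  5.5 293.5 292.5   1.6]
 [  5.5 248.5 293.5   1.6]
 [  4.  347.5 292.    1.5]]
plate jig mm [-75.6 -99.7] rot -1.5448 span 0.0219
7.65
```

View pics/w2.png

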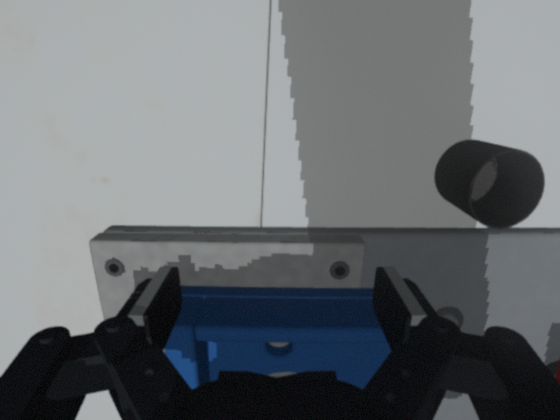

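The fingertips are against the plate's near lip, and the cap at (490,185) is clear of them. I'll back off, then go to the rear hover and measure.

```bash
python3 - <<'E'
from h import *
print(r.get_wrist_force().round(1),inj(r.get_tool_pos()[:2]))
r.movel(j2w(-.105,-.097,.036),max_speed=.06); r.movel(j2w(-.105,-.097,.20),max_speed=.2)
r.movep(j2w(0,-.175,.24),ori(YAW)); where("w3"); print(r.get_clock(),r.get_qpos().round(2))
E
```

```text
[-3.2 -0.3  1.7] [[-0.08741717 -0.09726426]]
holes px [[2752.5  278.5   90.7   30.8]
 [ 215.   324.    97.9    9.1]
 [ 208.5  232.    96.2    8.8]
 [  37.   298.   137.     7. ]]
plate jig mm [ -1.  -96.6] rot -0.0156 span 0.0903
10.2 [-0.47  0.51  0.7   1.94 -0.43  0.85  0.51]
```

View pics/w3.png

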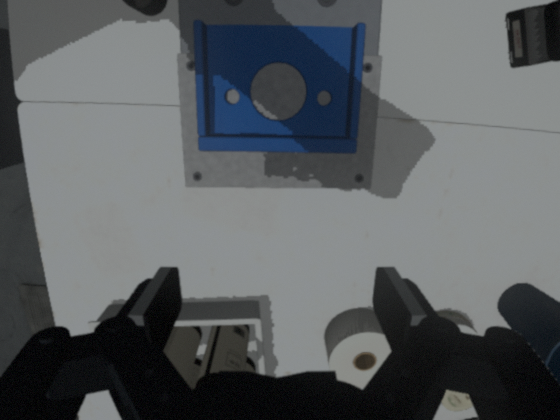

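The plate is at jig (-1.0, -96.6) mm, and the holes are visible at (232,96) and (324,98). I'll push along +y with both open fingertips.

```bash
python3 - <<'E'
from h import *
r.movel(j2w(0,-.175,.036),max_speed=.12); print("down",r.get_wrist_force().round(1))
r.movel(j2w(0,-.160,.036),max_speed=.05)
for y in (-.150,-.13,-.11,-.09,-.078,-.072):
    r.movel(j2w(0,y,.036),max_speed=.03); print(y,r.get_wrist_force().round(1),(1e3*inj(r.get_tool_pos()[:2])).round(1))
where("w4"); print(r.get_clock())
E
```

```text
down [0.6 0.8 0.7]
-0.15 [-0.2 -2.2  0.6] [[   0.2 -150.1]]
-0.13 [ 0.4 -2.3  0.7] [[ 1.000e-01 -1.292e+02]]
-0.11 [ 0.8 -1.9  1.8] [[-1.000e-01 -1.091e+02]]
-0.09 [-0.3 -0.1  0.1] [[ -0. -89.]]
-0.078 [ 0.1  0.6 -0.1] [[  0.  -77.3]]
-0.072 [ 0.1 -0.4 -0.4] [[  0.  -71.4]]
holes px [[13610.    273.5   125.7    67.3]
 [  783.5   379.9   141.3    17.7]
 [  757.5    93.5   178.     39.4]
 [  739.    169.5   141.     17.3]]
plate jig mm [-19.4 -18.1] rot 0.1262 span 0.1256
16.3833
```

View pics/w4.png

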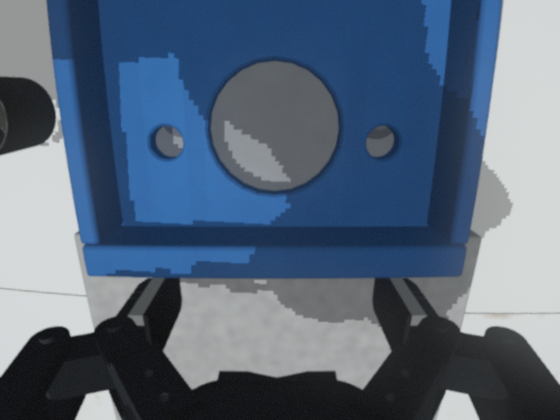

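```bash
python3 - <<'E'
from h import *
_,ci=load("w4")
for z in (.028,.016): print(1e3*inj(px2w([[169.5,141],[379.9,141.3]],z,ci)))
print(1e3*inj(px2w([[86,276],[462,276]],.056,ci)),1e3*inj(px2w([[92,247],[462,243]],.056,ci)))
E
```

```text
[[-45.75483243 -10.11699572]
 [ 42.90264469 -10.1818299 ]]
[[-49.56950438 -11.66214672]
 [ 46.56350532 -11.73244767]]
[[-75.90346637 -58.89710099]
 [ 72.56389257 -58.6921306 ]] [[-70.99376897 -46.21635888]
 [ 69.84210584 -44.41028763]]
```

The plate is about 10 mm short of the pins and square to the jig. I'll continue in small steps; the image hole spacing will show when it drops.

```bash
cat >> h.py <<'E'
def holes(fn):
    im,ci=look("wrist",fn); hs=plate(im[:,:,::-1],ci)
    big=[h for h in hs if 150<h[0]<1500]
    best=min(((a,b) for i,a in enumerate(big) for b in big[i+1:]),key=lambda p:abs(p[0][2]-p[1][2])+.5*abs(np.hypot(p[0][1]-p[1][1],p[0][2]-p[1][2])-205))
    a=sorted([h[1:3] for h in best])
    for z in (.028,.016):
        h=inj(px2w(a,z,ci)); print("  z",z,(h.mean(0)*1e3).round(1),"span",(1e3*np.hypot(*(h[1]-h[0]))).round(1),"dy",(1e3*(h[1]-h[0])[1]).round(1))
E
python3 - <<'E'
from h import *
for i,y in enumerate((-.069,-.067,-.065,-.0635,-.062,-.061)):
    r.movel(j2w(0,y,.036),max_speed=.02); r.wait(.1); print(y,r.get_wrist_force().round(1),(1e3*inj(r.get_tool_pos()[:2])).round(1))
    try: holes(f"w5_{i}")
    except Exception as e: print("  nohole",e)
print(r.get_clock())
E
```

```text
-0.069 [ 0.1 -1.6  0.2] [[  0. -69.]]
  z 0.028 [-1.7 -7.6] span 87.9 dy 0.3
  z 0.016 [-1.8 -9.1] span 95.3 dy 0.3
-0.067 [-0.4 -2.3 -0.6] [[  0.1 -67. ]]
  z 0.028 [-1.6 -5.7] span 88.4 dy 0.2
  z 0.016 [-1.7 -7.2] span 95.9 dy 0.2
-0.065 [-0.1  0.7  0.2] [[ -0.1 -63.9]]
  z 0.028 [0.8 1.6] span 83.1 dy -0.2
  z 0.016 [1.  0.4] span 90.2 dy -0.2
-0.0635 [ 0.4 -0.3  0.7] [[ -0.  -63.4]]
  z 0.028 [0.7 1.7] span 82.7 dy 0.0
  z 0.016 [0.8 0.5] span 89.6 dy 0.0
-0.062 [ 0.6 -0.2  0. ] [[ -0. -62.]]
  z 0.028 [0.7 1.8] span 82.6 dy -0.1
  z 0.016 [0.8 0.4] span 89.6 dy -0.1
-0.061 [-0.2 -1.  -0.2] [[ -0. -61.]]
  z 0.028 [0.9 1.8] span 82.7 dy -0.2
  z 0.016 [1.  0.4] span 89.7 dy -0.2
18.8333
```

View pics/w5_5.png

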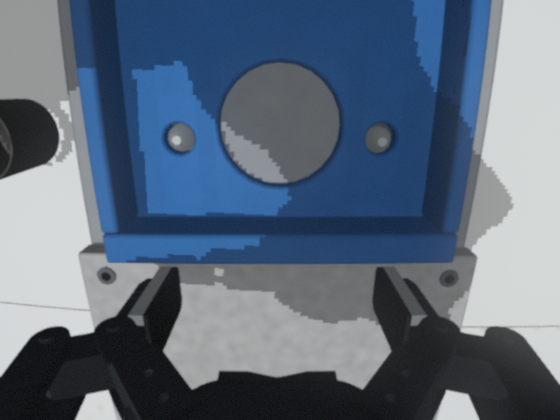

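The plate has dropped: pin noses show inside both holes at (180,138) and (379,139), and the hole spacing matches the seated height. Next I'll back off, close the fingers and swing the latch.

```bash
cat >> h.py <<'E'
PV=np.array([.0008,.0853])
def push(th,z=.046,back=.0165):
    d=np.array([-np.cos(th),-np.sin(th)]);t=np.array([np.sin(th),-np.cos(th)])
    return j2w(*(PV+.038*d-back*t),z),ori(YAW+th)
E
python3 - <<'E'
from h import *
r.movel(j2w(0,-.08,.036),max_speed=.06); r.movel(j2w(0,-.08,.20),max_speed=.2)
fingers.clamp()
p,o=push(-.15,.16); r.movep(p,o); im,ci=look("wrist","w6"); print(r.get_clock())
for th in np.linspace(0,1.7,6):
    pp,oo=push(th); q=planner.ik(pp,oo); print(th,None if q is None else q.round(2))
print(inj(r.get_tool_pos()[:2]),r.get_opening())
E
```

```text
21.8833
0.0 [-0.79  0.75  0.48  2.07 -0.73  0.49  0.29]
0.33999999999999997 [-0.72  0.73  0.4   2.09 -0.64  0.45  0.57]
0.6799999999999999 [-0.64  0.71  0.32  2.09 -0.54  0.42  0.83]
1.02 [-0.56  0.7   0.24  2.08 -0.41  0.4   1.07]
1.3599999999999999 [-0.49  0.7   0.17  2.06 -0.29  0.4   1.32]
1.7 [-0.43  0.7   0.11  2.04 -0.17  0.41  1.57]
[[-0.03319356  0.10460818]] -9.14258048188704e-05
```

View pics/w6.png

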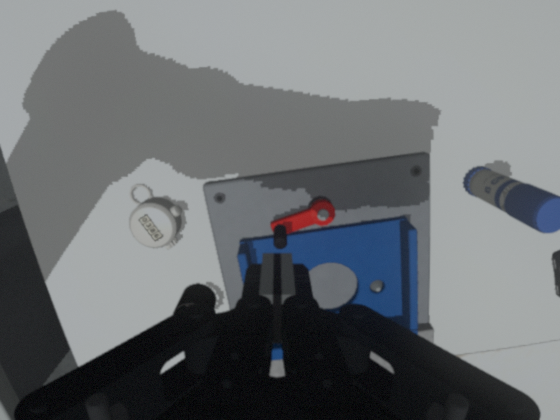

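The plate is seated. The peg at (280,236) is unmoved and the pivot is at (322,213), with clear space behind the peg to descend.

```bash
python3 - <<'E'
from h import *
_,ci=load("w6")
pg=inj(px2w([[280,231]],.06,ci))[0]; pv=inj(px2w([[322.5,213]],.03,ci))[0]; print(pg,pv)
p,o=push(-.15); r.movel(p,o,max_speed=.1); print("down",r.get_wrist_force().round(1))
for th in np.arange(-.05,1.67,.1):
    p,o=push(th); r.movel(p,o,max_speed=.04); f=r.get_wrist_force(); print(round(th,2),f.round(1))
    if np.hypot(*f[:2])>12: break
print(r.get_clock(),(1e3*inj(r.get_tool_pos()[:2])).round(1))
E
```

```text
[-0.0342918   0.08731181] [0.00148698 0.08551902]
down [-0.2  0.4 -0.8]
-0.05 [-0.4 -0.1 -0.4]
0.05 [-0.2 -0.2  0.2]
0.15 [-0.2  0.2 -0.1]
0.25 [ 0.1 -0.1 -0.6]
0.35 [-0.5  0.6 -0. ]
0.45 [-1.  -0.4  0.1]
0.55 [-0.5  0.4 -0.2]
0.65 [-0.   0.6  1. ]
0.75 [-0.3 -0.6  0.1]
0.85 [-1.1 -0.2  0.5]
0.95 [-0.  -0.   0.5]
1.05 [-0.7  0.   0.2]
1.15 [ 0.1  0.3 -0.5]
1.25 [-1.3 -0.2 -0.4]
1.35 [-0.5  0.4 -0. ]
1.45 [-0.4 -0.4 -0.6]
1.55 [0.1 0.4 0.6]
1.65 [-5.5  1.5  1. ]
27.675 [[-14.8  46.4]]
```

```bash
python3 - <<'E'
from h import *
p,o=push(1.72); r.movel(p,o,max_speed=.03); r.wait(.3); print(r.get_wrist_force().round(1),(1e3*inj(r.get_tool_pos()[:2])).round(1))
t=inj(r.get_tool_pos()[:2])[0]
r.movel(j2w(t[0]-.03,t[1],.046),max_speed=.06); r.movel(j2w(t[0]-.03,t[1],.2),max_speed=.2)
r.movep(j2w(0,-.09,.26),ori(YAW)); look("wrist","w7"); print(r.get_clock())
E
```

```text
[-7.7 -1.   3.5] [[-14.5  45.3]]
31.0167
```

View pics/w7.png

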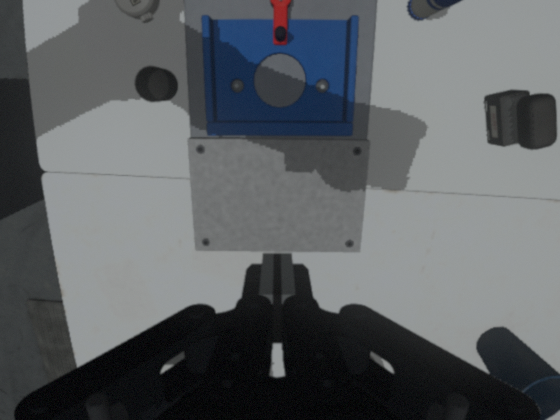

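The latch points straight along the jig's -y over the plate's front edge, with the peg at (281,33). The plate is flat with both pins in its holes at (237,86) and (322,86), and the other things are undisturbed.

```bash
python3 -c "
from h import *
print(r.hand_in())"
```

```text
the job is handed in; nothing more can be done
None
```

The blue plate is down over both locating pins, the red latch is closed against its stop over the plate's edge, nothing else in view was disturbed, and the job was handed in after about 31 s of robot time.

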